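Block in a reed pan in its packing tray

TASK

The concertina reed pan is loose in the open packing tray. Pack it so it cannot shift: stand the thickest wooden block from the sloping rack in the gap at one end of the tray and the middle-thickness block in the gap at the other end (either way round), each upright and fully down on the tray floor, between the pan and the end wall, with the pan lying flat on the floor between them; slide the pan along the tray as needed to make the gaps. Leave the thinnest block on the rack and do not disturb the other things on the bench.

Things in the scene. Friction and masses are not known exactly. Their poses are not given: they have to be found in the camera images.
- tray: Fixed open plywood tray, outside 226 (x) x 168 (y) x 38 mm, walls and floor 8 mm thick, so inside it is 210 (x) x 152 (y) x 30 mm deep. Origin: centre of its underside; the floor's upper face is 8 mm above it, the rim 38 mm. The two gaps are at its +x and -x ends.
- reed_pan: Loose flat eight-sided wooden reed pan lying on the tray floor, 130 (x) x 150 (y) x 28 mm, 0.3 kg, corners clipped 25 mm, brass reed plates on top, with a square 60 x 60 mm opening right through its middle into which closed fingertips can be dipped to slide it. Origin: centre of its underside; axes run along the tray's. It can slide only along the tray's x; it starts anywhere along it. With both blocks in, 4 mm of play is left in all along x.
- rack: Fixed wooden rack standing on the bench, 250 mm long (x), its board sloping 30 degrees and rising towards its +y. Origin: on the table under the middle of the board; the board's face is 60 mm above it there. A lip along the low (-y) edge stands 22 mm out of the board, its inner face 66.5 mm down the slope from the middle. Three blocks stand on the board side by side about 90 mm apart in any order, low ends against the lip.
- thick_block: Loose light wooden block, 46 (x, thickness) x 130 (y) x 70 mm (z, height), about 0.26 kg, edges rounded 3 mm. Origin: centre of its underside; z points up out of its top. On the rack it stands square to the sloping board, so z leans 30 degrees towards the rack's -y and y points up the slope.
- middle_block: Same as thick_block, but 30 mm thick (x), about 0.17 kg.
- thin_block: Same as thick_block, but 14 mm thick (x), about 0.08 kg. Not needed; it stays on the rack.
- bulb: Frosted lamp bulb 105 mm long, 60 mm across, fixed on a 75 x 50 x 10 mm cork rest. Origin: centre of the underside of the rest. Leave alone.
- mirror: Brass-rimmed dental mirror lying flat, 180 mm long along x, 8 mm thick handle, 26 mm round head at +x. Origin: on the table near mid-length. Leave alone.
- frame_corner: Cracked dark walnut L-shaped bellows frame corner, legs 100 mm (x) and 83 mm (y), 16 mm thick, 30 mm high. Origin: underside, at the corner. Leave alone.
- rod: Steel rod 8 mm in diameter, 160 mm long along x, lying. Origin: middle of its underside. Leave alone.
- bush_a: Bone bush, a ring 24 mm across and 16 mm high. Origin: centre of its underside. Leave alone.
- bush_b: Bone bush like bush_a. Leave alone.
Not all that is in view belongs to the job. Leave any purple or turquoise look-alike of the reed_pan alone. What is shaped like the thick_block but yellow is not meant.

How it is judged:
By the outcome, as a careful person would: the job done as asked, in the order asked, and still so for the second after the job is handed in, with the robot touching nothing.
It also fails if it takes over 72 s, if anything falls off the work surface, if the arm or the gripper's body presses on something with over 40 N, if the wrist force passes 120 N, or if a joint passes its speed limit or range.

ROBOT

A 7-joint arm with a two-finger parallel gripper is mounted at the origin on the work surface. World frame = base frame: x ahead of the robot, y to its left, z up, the work surface at z = 0. Lengths are in mm, angles in rad, forces in N, time in s.
With the tool pointing down it reaches from about 400 to 750 mm from the base axis. Payload 19.5 kg.
Tool frame: the origin (TCP) lies midway between the tips of the shut fingers; the grasp point (between the pads) lies 19 mm behind it; z points along the fingers, x is the direction in which the jaws open and shut, and the axes are right-handed (so a half turn about z gives the same grasp; the last joint's range is limited). The gripper opens to 85 mm and grips with 20 to 120 N. Pads are 22 mm wide; open, the fingers measure 114 mm over their backs; the gripper's body (76 mm by 85 mm) begins 54 mm behind the grasp point. The pads swing forward as they close: fully open they stand 13 mm farther back than shut.
Start: joints at [1.172, 0.707, -0.028, 1.485, 0.022, 0.951, -0.075], TCP at [200.826, -538.761, 231.268] pointing down, gripper open.
Joint ranges: [-2.71, 2.71], [-0.32, 2.16], [-1.57, 1.52], [0, 2.45], [-1.46, 4.6], [0, 2.02], [-2.83, 2.83]. Speed limits (rad/s): [1.89, 1.89, 2.57, 2.57, 3.01, 3.01, 3.01].

INTERFACE

Orientations are given as a unit quaternion [x, y, z, w].
In Python, from workcell import r gives the robot as it stands.
- The arm moves only by the tool send_rows, never from a script. Its argument "moves" is a list that holds one entry, the list of rows, each a list of 7 numbers: the shift along the world's x, y, z as a fraction of full scale, then the turn, a rotation vector about the world's x, y, z as a fraction of full scale, then the finger opening in mm, from 0 to 85.4. A call has 1 to 20 rows; each row is the pose to reach, as a shift and turn from the pose commanded when the call began; what a row does not reach only later rows make up. Full scale, the value 1, is 0.25 m for a shift and 90 degrees for a turn. A row lasts 1/12 s, in which the tool goes at most 41.7 mm and 7.16 degrees, less where a joint would pass 70% of its speed; a pose out of reach is approached as far as the arm can. A call with a number of a shift or a turn outside -1 to 1 is refused whole. A call with a gripper value outside its range is refused whole. The fingers move at their own pace and stop on an object; "newtons" is the grip in N (left out, the last holds). Time passes only in rows, so rows that repeat a pose let the fingers close. It gives the time, the measured TCP pose, the force and the opening at its end, in the units of the state.
- r.read_state(): the state, without advancing time (a new reading comes with each control period).
- r.snapshot(name): name is "scene" or "top" or "wrist"; returns a dict with "pixels" (480x640x3 uint8, blue, green, red), "camera_matrix" (3x3 intrinsics, pixels), "distortion" ([k1, k2, p1, p2, k3] as OpenCV has them; the pictures are not rectified), "xyz" and "attitude" of the camera in the world. Camera axes: x right, y up, looking along -z (the intrinsics and any distortion apply to the point x, -y, -z); pixel columns grow to the right and rows downward; lengths in mm; the calibration is good to about 2 mm. A picture is of the moment at which its call begins. There is no depth.
- r.finish_job(): hands the job in, once; it reports no verdict.
The state is a dict: "clock": time; "joint_positions": joint angles; "qvel": joint speeds; "tau": joint torques, N m; "tool_pos": TCP position; "eef_rot": TCP orientation; "contact_force": force on the tool from outside, world axes, zero at the start; "moment": the same for the moment, N m; "grip_width": opening from 0.0 (shut) to 1.0 (fully open).
Only numpy, scipy, OpenCV 4.12 (cv2) and the standard library are available. Lean on these libraries where they do the work, as an engineer would, in place of code of your own. Each camera call takes 0.05 s, during which the arm holds its last target. There are 200 camera calls.

## Working session

There is one attempt and no reset: what is moved stays moved. The work goes in short steps, Python scripts to look and compute and a tool call to move; the robot and the scene stay as the last step left them, time stands still between calls to the robot, and variables do not carry over. Pictures are saved under pics/ and viewed, about 8 in all and at most 12, crops included, and the job is handed in when it is done.

Besides the shell and the picture viewer there is one more tool, called after "Request:" by a JSON object that holds its "name" and its "arguments". send_rows: Moves the arm, as the interface text tells. Shift numbers are shares of 0.25 m and turn numbers shares of 90 degrees, none past 1 either way. Its arguments: {"type":"object","properties":{"moves":{"type":"array"},"newtons":{"type":"number"}},"required":["moves"]}

```bash
ls; mkdir -p pics
python3 - <<'E'
from workcell import r
import cv2,pickle
d={}
for n in("scene","top"):
    s=r.snapshot(n);d[n]=s;cv2.imwrite(f"pics/{n}0.png",s["pixels"])
    print(n,s["camera_matrix"],s["distortion"],s["xyz"],s["attitude"])
s=r.snapshot("wrist");d["wrist"]=s;print(s["xyz"],s["attitude"],s["camera_matrix"],s["distortion"])
pickle.dump(d,open("s0.pkl","wb"))
print(r.read_state())
E
```

```text
pics
scene [[522.48027192   0.         323.55076719]
 [  0.         522.48027192 236.67291385]
 [  0.           0.           1.        ]] [-0.02909971  0.          0.          0.          0.        ] [1041.13017635 -804.99499905  823.2300421 ] [0.42970742 0.12289213 0.24021476 0.86171105]
top [[461.53457751   0.         319.77181398]
 [  0.         461.53457751 234.83502662]
 [  0.           0.           1.        ]] [0.03314041 0.         0.         0.         0.        ] [431.62330386  80.65067886 972.78483101] [-0.05007348  0.03802067  0.7087785  -0.70262373]
[ 263.46717421 -515.1343604   371.76586364] [-0.10967536  0.07664266 -0.56502901  0.81414951] [[367.03967648   0.         320.760885  ]
 [  0.         367.03967648 249.00580714]
 [  0.           0.           1.        ]] [-0.0744987  0.         0.         0.         0.       ]
{'clock': 0.15, 'joint_positions': array([ 1.17230175,  0.70691684, -0.02761868,  1.48488692,  0.02201935,
        0.95087141, -0.07549473]), 'qvel': array([-3.11956763e-04, -3.67993493e-03,  7.50743557e-04, -6.78133756e-04,
        1.05846487e-05,  1.83230459e-03, -2.30550337e-03]), 'tau': array([ 3.03743123e-03, -8.83291054e+01,  1.23462114e+00, -2.36188155e+01,
        1.69925729e-02,  5.43041286e-03,  7.40603900e-05]), 'tool_pos': array([ 200.76500846, -538.61129641,  230.96074918]), 'eef_rot': array([ 8.21366905e-01, -5.70400084e-01, -3.29415536e-04, -2.08313820e-04]), 'contact_force': array([-0.72138861, -0.19043411, -0.26454806]), 'moment': array([-0.05092277, -0.02830715, -0.02285233]), 'grip_width': 0.9944462990304753}
```

View pics/top0.png

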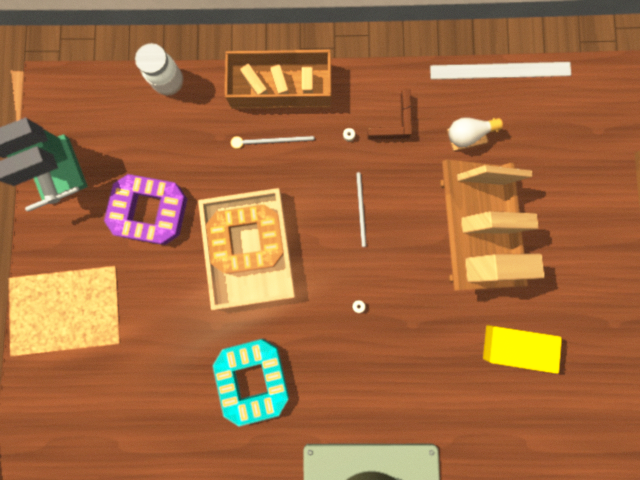

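View pics/scene0.png

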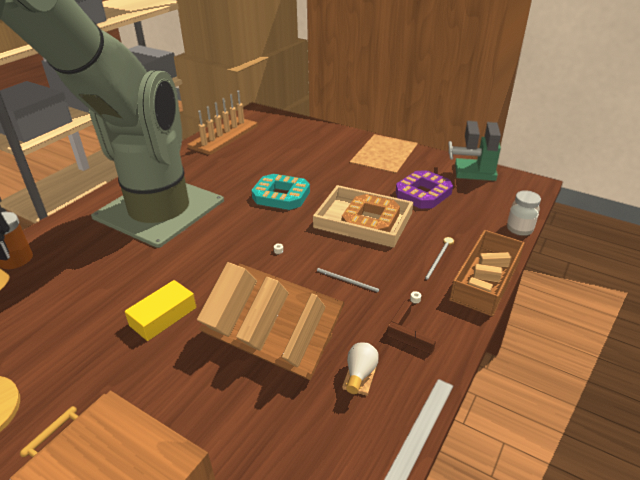

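Top view: tray at about (247,248) with the orange pan in it, rack at (487,225), thin, middle and thick blocks at (495,173), (500,220), (505,267). Yellow, purple and turquoise are decoys. I'll zoom in for corners.

Run:
```python
import cv2,numpy as np
t=cv2.imread("pics/top0.png");s=cv2.imread("pics/scene0.png")
a=cv2.resize(t[145:305,430:560],None,fx=3,fy=3,interpolation=cv2.INTER_CUBIC)
b=cv2.resize(s[250:390,190:350],None,fx=2.5,fy=2.5,interpolation=cv2.INTER_CUBIC)
c=np.zeros((600,800,3),np.uint8);c[:480,:390]=a;c[:350,400:]=b
cv2.imwrite("pics/c1.png",c)
a=cv2.resize(t[180:315,190:305],None,fx=4,fy=4,interpolation=cv2.INTER_CUBIC)
cv2.imwrite("pics/c2.png",a)
```

```text
(no output)
```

View pics/c1.png

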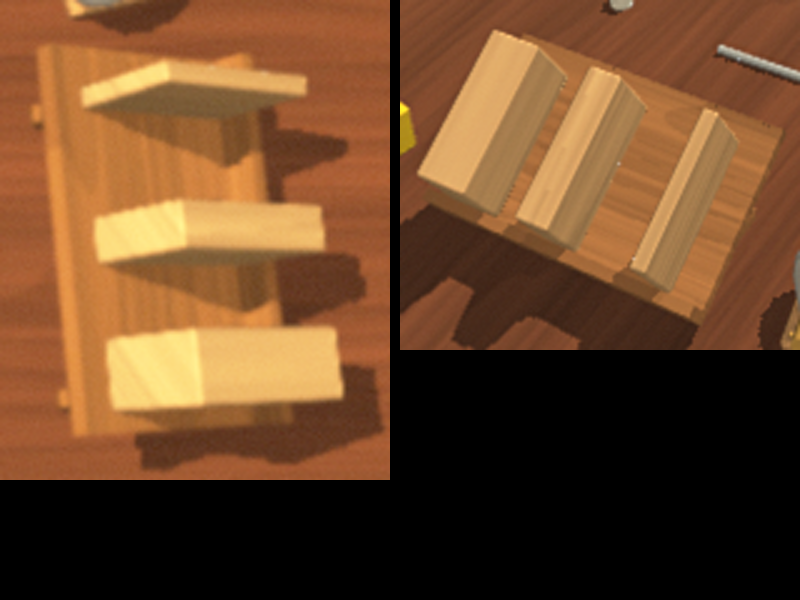

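View pics/c2.png

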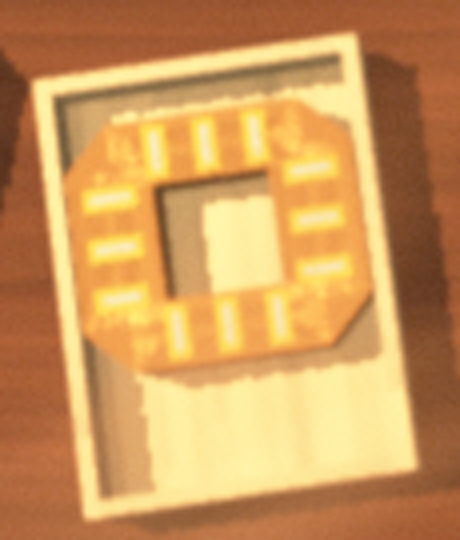

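```bash
cat > h.py <<'E'
import numpy as np,cv2,pickle
from scipy.spatial.transform import Rotation as R
from scipy.optimize import least_squares
def proj(s,P):
    P=np.atleast_2d(P); q=R.from_quat(s["attitude"]).inv().apply(P-s["xyz"])*[1,-1,-1]
    return cv2.projectPoints(q,np.zeros(3),np.zeros(3),np.array(s["camera_matrix"]),np.array(s["distortion"]))[0][:,0]
def plane(s,uv,z):
    n=cv2.undistortPoints(np.array(uv,float).reshape(-1,1,2),np.array(s["camera_matrix"]),np.array(s["distortion"]))[:,0]
    d=R.from_quat(s["attitude"]).apply(np.c_[n[:,0],-n[:,1],-np.ones(len(n))])
    return s["xyz"]+d*((z-s["xyz"][2])/d[:,2])[:,None]
def pose2(p,L): # x,y,yaw
    return R.from_euler("z",p[2]).apply(L)+[p[0],p[1],0]
def blockpts(rack,bx,w):  # rack local corners: dict order
    Rl=R.from_euler("x",30,degrees=True)
    C=np.array([[sx*w/2+bx,-1.5+sy*65,z] for z in(70,0) for sx in(1,-1) for sy in(1,-1)])
    return pose2(rack,Rl.apply(C)+[0,0,60])
E
python3 - <<'E'
from h import *
d=pickle.load(open("s0.pkl","rb"));T=d["top"];S=d["scene"]
tp=np.array([[35,80],[357,35],[418,468],[88,520]])/4+[190,180]
L=np.array([[113,84,38],[113,-84,38],[-113,-84,38],[-113,84,38]])
W=plane(T,tp,38);print(W)
f=least_squares(lambda p:(proj(T,pose2(p,L))-tp).ravel(),[500,200,0]);print("tray",f.x,np.degrees(f.x[2]),f.fun.round(1))
tray=f.x
pp=np.array([[155,187],[268,172],[283,292],[165,302]])/4+[190,180]
print("pan local",R.from_euler("z",-tray[2]).apply(plane(T,pp,36)-[tray[0],tray[1],0]))
# idx: 0 ++t 1 +-t 2 -+t 3 --t 4 ++b 5 +-b 6 -+b 7 --b
t3=lambda a:np.array(a)/3+[430,145]; s3=lambda a:(np.array(a)-[400,0])/2.5+[190,250]
obs=[(46,[0,2,1,3,4,6],t3([[198,330],[203,405],[337,327],[343,398],[107,340],[115,410]]),[2,0,1,3,5,4],s3([[497,30],[535,42],[465,195],[420,175],[500,213],[567,77]])),
(30,[0,2,1,3,4,6],t3([[183,202],[188,262],[322,206],[325,250],[95,220],[102,262]]),[2,0,3,1,4,5],s3([[590,67],[618,75],[520,215],[548,232],[647,105],[575,248]])),
(14,[0,1,3],t3([[168,62],[305,77],[305,95]]),[],None)]
def res(p,ws=1):
    o=[]
    for (w,i,u,j,v),bx in zip(obs,p[3:]):
        B=blockpts(p[:3],bx,w);o.append((proj(T,B[i])-u).ravel())
        if j:o.append(ws*(proj(S,B[j])-v).ravel())
    return np.concatenate(o)
for ws in(1,0):
    f=least_squares(lambda p:res(p,ws),[480,-280,0,-90,0,90],loss="soft_l1");print("rack",f.x.round(3),np.degrees(f.x[2]));print(res(f.x).round(1))
E
```

```text
[[623.81747873 345.62064971  38.        ]
 [645.78222755 179.30078161  38.        ]
 [423.53517718 147.88395821  38.        ]
 [399.19759147 313.27869491  38.        ]]
tray [5.23096922e+02 2.46516859e+02 1.40770214e-01] 8.065539160537012 [ 0.   0.3  0.  -0.5  0.2  0.3 -0.3 -0.1]
pan local [[ 49.27904646  30.00151113  36.        ]
 [ 48.27536112 -28.47556725  36.        ]
 [-14.20827106 -27.94038869  36.        ]
 [-10.2595517   32.26175714  36.        ]]
rack [ 5.27360e+02 -2.31660e+02  6.00000e-02 -5.26710e+01  3.14290e+01
  1.24911e+02] 3.4353294001086523
[-1.4 -0.5 -0.   0.7 -0.  -0.7  1.2 -0.  -1.3  0.  -1.3  1.1 -2.1 -0.
  1.6  2.  -0.9  0.9 -2.   0.7 -0.4  3.1  1.1  0.5 -1.4 -0.3 -1.1 -3.7
 -0.1  0.1  0.9  0.9 -1.5  0.5 -2.2  2.  -0.8 -0.8  1.1  0.7 -3.1  1.3
 -1.   0.2  0.3  0.8  1.2  2.6 -1.7 -0.2  0.  -0.3  0.9  0.7]
rack [ 527.703 -232.928  -12.507  -52.842   31.45   124.67 ] -716.6093700417882
[-0.7 -0.6  0.7  0.6  0.7 -0.8  1.9 -0.1 -0.6 -0.1 -0.6  1.  -2.4  0.3
  1.3  2.4 -1.3  1.3 -2.4  1.1 -0.7  3.5  0.8  0.8 -0.7 -0.5 -0.4 -3.9
  0.5 -0.1  1.5  0.7 -0.8  0.3 -1.5  1.8 -1.  -0.4  0.9  1.2 -3.4  1.8
 -1.3  0.7  0.1  1.2  0.9  3.2 -0.9 -0.3  0.7 -0.4  1.6  0.7]
```

```bash
cat >> h.py <<'E'
def toolR(yaw,tilt): # tilt: block lean (30 rack, 0 upright); yaw of tool x
    Bk=R.from_euler("z",yaw)*R.from_euler("x",tilt,degrees=True)
    return Bk*R.from_euler("x",180,degrees=True)
def cmd(frompos,fromq,pos,rot):
    rv=(rot*R.from_quat(fromq).inv()).as_rotvec(degrees=True)/90
    return ((np.array(pos)-frompos)/250).round(4),rv.round(4)
E
python3 - <<'E'
from h import *
from workcell import r
s=r.read_state()
Rt=toolR(.06,30);print(Rt.as_matrix().round(2))
print(cmd(s["tool_pos"],s["eef_rot"],[515,-343,250],Rt),cmd(s["tool_pos"],s["eef_rot"],[515,-343,250],toolR(.06+np.pi,30)))
E
```

```text
[[ 1.    0.05 -0.03]
 [ 0.06 -0.86  0.5 ]
 [-0.   -0.5  -0.87]]
(array([1.2569, 0.7824, 0.0762]), array([ 0.2985, -0.1949,  0.7912])) (array([1.2569, 0.7824, 0.0762]), array([-0.2111, -0.3233, -1.1582]))
```

Request:
{"name": "send_rows", "arguments": {"moves": [[[0.9, 0.78, 0.2, 0.2985, -0.1949, 0.7912, 85], [0.9, 0.78, 0.2, 0.2985, -0.1949, 0.7912, 85], [0.9, 0.78, 0.2, 0.2985, -0.1949, 0.7912, 85], [0.9, 0.78, 0.2, 0.2985, -0.1949, 0.7912, 85], [0.9, 0.78, 0.2, 0.2985, -0.1949, 0.7912, 85], [0.9, 0.78, 0.2, 0.2985, -0.1949, 0.7912, 85], [0.9, 0.78, 0.2, 0.2985, -0.1949, 0.7912, 85], [0.9, 0.78, 0.2, 0.2985, -0.1949, 0.7912, 85], [0.9, 0.78, 0.2, 0.2985, -0.1949, 0.7912, 85], [0.9, 0.78, 0.2, 0.2985, -0.1949, 0.7912, 85], [0.9, 0.78, 0.2, 0.2985, -0.1949, 0.7912, 85], [0.9, 0.78, 0.2, 0.2985, -0.1949, 0.7912, 85], [0.9, 0.78, 0.2, 0.2985, -0.1949, 0.7912, 85], [0.9, 0.78, 0.2, 0.2985, -0.1949, 0.7912, 85]]]}}

```text
clock: 1.32
tool_pos: [425.9, -343.6, 281.4]
eef_rot: [0.966, 0.027, -0.007, -0.258]
contact_force: [0.5, -0.5, 0.7]
grip_width: 0.995
```

Request:
{"name": "send_rows", "arguments": {"moves": [[[0.35, 0, -0.13, 0, 0, 0, 70], [0.35, 0, -0.13, 0, 0, 0, 70], [0.35, 0, -0.13, 0, 0, 0, 70], [0.35, 0, -0.13, 0, 0, 0, 70], [0.35, 0, -0.13, 0, 0, 0, 70], [0.35, 0, -0.13, 0, 0, 0, 70]]]}}

```text
clock: 1.82
tool_pos: [512.8, -344.2, 249.7]
eef_rot: [0.966, 0.028, -0.007, -0.258]
contact_force: [-0.5, -0.3, 0.7]
grip_width: 0.822
```

```bash
cat > snap.py <<'E'
import sys,cv2,pickle
from workcell import r
s=r.snapshot(sys.argv[1]);pickle.dump(s,open(sys.argv[2]+".pkl","wb"));cv2.imwrite("pics/"+sys.argv[2]+".png",s["pixels"])
t=r.read_state();print(t["clock"],t["tool_pos"],t["eef_rot"],t["joint_positions"].round(2),t["contact_force"].round(1),t["grip_width"])
E
python3 snap.py wrist w1
```

```text
1.8667 [ 512.64648604 -344.3644608   249.81147847] [ 0.96574367  0.02794036 -0.00705763 -0.25789279] [ 0.87  1.03 -0.51  0.81  0.    1.66  0.57] [ 0.8 -0.4  1. ] 0.8158259675566686
```

View pics/w1.png

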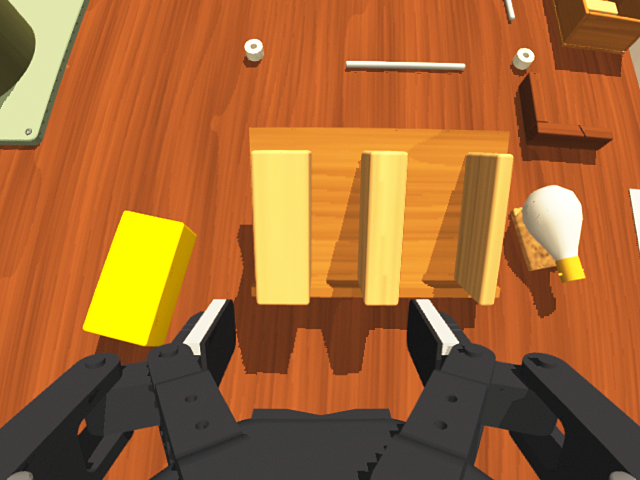

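Wrist view: thick top face corners at about (252,151),(310,151),(309,304),(257,304); middle (370,151),(407,153),(399,304),(366,304).

Run:
```python
from h import *
from workcell import r
d=pickle.load(open("w1.pkl","rb"))
ob=[(46,[2,0,1,3],[[252,151],[310,151],[309,304],[257,304]]),(30,[2,0,1,3],[[370,151],[407,153],[399,304],[366,304]])]
def res(p):
    return np.concatenate([(proj(d,blockpts(p[:3],b,w)[i])-u).ravel() for (w,i,u),b in zip(ob,p[3:])])
f=least_squares(res,[527,-232,.06,-52,31]);print(f.x.round(3),np.degrees(f.x[2]),f.fun.round(1))
p=f.x
p=np.r_[p[:2]*1,p[2:]]
s=r.read_state()
for (w,i,u),b in zip(ob,p[3:]):
    B=blockpts(p[:3],b,w);top=B[:4].mean(0);zb=(B[:4].mean(0)-B[4:].mean(0))/70
    print("top",top,"z",zb)
    # individual fit with yaw free
    g=least_squares(lambda q:(proj(d,blockpts(np.r_[q[:2],q[2]],0,w)[i])-u).ravel(),[top[0],p[1],p[2]]);print("single",g.x,g.fun.round(1))
    for dep in(-60,35): print(dep,cmd(s["tool_pos"],s["eef_rot"],top-zb*dep,toolR(p[2],30)))
```

```text
[ 1.136152e+03 -1.988830e+02  5.400000e-02 -6.622850e+02 -5.780360e+02] 3.0720544546913042 [-1.6 -1.5 -0.  -1.5  1.5  1.6  0.2  1.3  0.1 -1.1  1.7 -2.7 -0.2  1.8
 -1.8  1.8]
top [ 476.76337231 -270.62302688  119.87177826] z [ 0.02679589 -0.49928146  0.8660254 ]
single [ 4.75134138e+02 -2.34363268e+02  4.29121487e-02] [-0.9 -1.8  0.7 -1.2  0.7  1.9 -0.5  1. ]
-60 (array([-0.1371,  0.1751, -0.3119]), array([ 0.0011,  0.0006, -0.0026]))
35 (array([-0.1473,  0.3649, -0.641 ]), array([ 0.0011,  0.0006, -0.0026]))
top [ 560.89202292 -266.10793436  119.87177826] z [ 0.02679589 -0.49928146  0.8660254 ]
single [ 5.58594292e+02 -2.29894863e+02  6.54369395e-02] [-0.7 -0.9  1.  -2.9  0.7  1.6 -0.9  2. ]
-60 (array([ 0.1994,  0.1932, -0.3119]), array([ 0.0011,  0.0006, -0.0026]))
35 (array([ 0.1892,  0.3829, -0.641 ]), array([ 0.0011,  0.0006, -0.0026]))
```

Request:
{"name": "send_rows", "arguments": {"moves": [[[-0.137, 0.175, -0.312, 0, 0, -0.003, 70], [-0.137, 0.175, -0.312, 0, 0, -0.003, 70], [-0.137, 0.175, -0.312, 0, 0, -0.003, 70], [-0.137, 0.175, -0.312, 0, 0, -0.003, 70], [-0.14, 0.24, -0.42, 0, 0, -0.003, 70], [-0.144, 0.3, -0.53, 0, 0, -0.003, 70], [-0.147, 0.365, -0.641, 0, 0, -0.003, 70], [-0.147, 0.365, -0.641, 0, 0, -0.003, 70], [-0.147, 0.365, -0.641, 0, 0, -0.003, 70]]]}}

```text
clock: 2.62
tool_pos: [476.2, -252.8, 88.8]
eef_rot: [0.966, 0.026, -0.007, -0.259]
contact_force: [0.2, -0.9, 0.4]
grip_width: 0.821
```

Request:
{"name": "send_rows", "arguments": {"moves": [[[0, 0, 0, 0, 0, 0, 30], [0, 0, 0, 0, 0, 0, 30], [0, 0, 0, 0, 0, 0, 30], [0, 0, 0, 0, 0, 0, 30], [0, 0, 0, 0, 0, 0, 30], [0, 0, 0, 0, 0, 0, 30]]], "newtons": 50}}

```text
clock: 3.12
tool_pos: [476.9, -253.8, 89.8]
eef_rot: [0.966, 0.026, -0.006, -0.258]
contact_force: [-2.3, -3.5, 9.3]
grip_width: 0.533
```

Request:
{"name": "send_rows", "arguments": {"moves": [[[0.003, -0.05, 0.09, 0, 0, 0, 30], [0.006, -0.1, 0.18, 0, 0, 0, 30], [0.009, -0.16, 0.28, 0, 0, 0, 30], [0.012, -0.2, 0.36, 0, 0, 0, 30], [0.012, -0.2, 0.42, 0, 0, 0, 30], [0.012, -0.2, 0.42, 0, 0, 0, 30]]]}}

```text
clock: 3.62
tool_pos: [480.3, -303.9, 196.7]
eef_rot: [0.966, 0.026, -0.005, -0.257]
contact_force: [0.9, 0.5, -2.5]
grip_width: 0.528
```

Run:
```python
from h import *
from workcell import r
s=r.read_state();print(s["tool_pos"],s["contact_force"],s["grip_width"])
print(cmd(s["tool_pos"],s["eef_rot"],[445,235.4,190],toolR(.1408,0)))
```

```text
[ 480.3044913  -303.91665474  196.70879984] [ 0.89381648  0.53921985 -2.48284438] 0.5284784170700717
(array([-0.1412,  2.1573, -0.0268]), array([-0.3298, -0.0295,  0.0538]))
```

Request:
{"name": "send_rows", "arguments": {"moves": [[[-0.03, 0.1, 0, -0.08, -0.007, 0.013, 30], [-0.05, 0.25, 0, -0.16, -0.015, 0.027, 30], [-0.05, 0.4, 0, -0.24, -0.022, 0.04, 30], [-0.05, 0.55, 0, -0.33, -0.03, 0.054, 30], [-0.05, 0.7, 0, -0.33, -0.03, 0.054, 30], [-0.05, 0.85, 0, -0.33, -0.03, 0.054, 30], [-0.05, 1, 0, -0.33, -0.03, 0.054, 30], [-0.05, 1, 0, -0.33, -0.03, 0.054, 30], [-0.05, 1, 0, -0.33, -0.03, 0.054, 30]]]}}

```text
clock: 4.37
tool_pos: [467.0, -45.7, 193.9]
eef_rot: [0.997, 0.075, -0.001, -0.003]
contact_force: [0.2, 0.1, -2.5]
grip_width: 0.533
```

Request:
{"name": "send_rows", "arguments": {"moves": [[[-0.02, 0.13, 0, 0, 0, 0, 30], [-0.04, 0.28, 0, 0, 0, 0, 30], [-0.05, 0.43, 0, 0, 0, 0, 30], [-0.06, 0.58, 0, 0, 0, 0, 30], [-0.07, 0.73, 0, 0, 0, 0, 30], [-0.08, 0.88, 0, 0, 0, 0, 30], [-0.09, 0.98, 0, 0, 0, 0, 30], [-0.09, 0.98, 0, 0, 0, 0, 30], [-0.09, 0.98, 0, 0, 0, 0, 30]]]}}

```text
clock: 5.12
tool_pos: [444.1, 193.4, 193.2]
eef_rot: [0.997, 0.072, -0.002, -0.002]
contact_force: [0.4, -1.2, -2.2]
grip_width: 0.529
```

Request:
{"name": "send_rows", "arguments": {"moves": [[[0, 0.08, 0, 0, 0, 0, 30], [0, 0.16, 0, 0, 0, 0, 30], [0, 0.16, 0, 0, 0, 0, 30], [0, 0.16, 0, 0, 0, 0, 30]]]}}

```text
clock: 5.45
tool_pos: [444.6, 232.0, 193.3]
eef_rot: [0.998, 0.07, -0.002, -0.001]
contact_force: [0.7, -0.8, -3.3]
grip_width: 0.532
```

```bash
python3 snap.py wrist w2
python3 - <<'E'
from h import *
from workcell import r
s=r.read_state()
print(cmd(s["tool_pos"],s["eef_rot"],[445,235.4,100],toolR(.1408,0)))
E
```

```text
5.5 [444.70055636 231.26365977 193.34934883] [ 0.99755085  0.06990938 -0.00192273 -0.00112901] [-0.43  0.66 -0.2   1.8   0.18  0.71 -0.58] [-0.2 -0.1 -2.8] 0.5290491812658333
(array([ 0.0012,  0.0165, -0.3734]), array([-0.0013, -0.0025,  0.0006]))
```

View pics/w2.png

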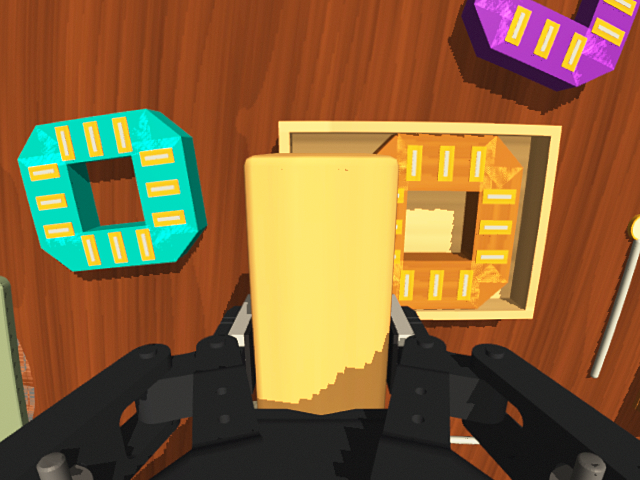

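Wrist view: block held upright, far top corners (247,157),(396,157); tray rim corners (279,122),(561,127),(530,319).

Run:
```python
from h import *
s=pickle.load(open("w2.pkl","rb"))
b=plane(s,[[247,157],[396,157]],228);print("block far corners",b,np.linalg.norm(b[1]-b[0]))
c=b.mean(0);d=(b[1]-b[0])/np.linalg.norm(b[1]-b[0]);n=np.array([-d[1],d[0],0]);print("yaw",np.arctan2(d[1],d[0]),"ctr",c-65*n)
L=np.array([[-113,84,38],[113,84,38],[113,-84,38]]);u=np.array([[279,122],[561,127],[530,319]])
f=least_squares(lambda p:(proj(s,pose2(p,L))-u).ravel(),[523,246,.14]);print("tray",f.x,f.fun.round(1))
t=f.x
print("pan local",R.from_euler("z",-t[2]).apply(plane(s,[[478,190],[478,262],[402,190],[514,170]],36)-[t[0],t[1],0]))
```

```text
block far corners [[414.84280938 293.21391398 228.        ]
 [456.62807203 299.16883992 228.        ]] 42.20745570884339
yaw 0.14155937502377194 ctr [444.90609977 231.84155945 228.        ]
tray [5.21462529e+02 2.46787264e+02 1.36207357e-01] [-1.9 -0.8  0.8  0.1  1.4  1.4]
pan local [[ 49.62114131  32.29780375  36.        ]
 [ 56.69205981 -29.2904421   36.        ]
 [-13.18402549  31.43899201  36.        ]
 [ 78.08618937  49.05225205  36.        ]]
```

Request:
{"name": "send_rows", "arguments": {"moves": [[[0, 0.017, -0.15, 0, 0, 0, 30], [0, 0.017, -0.3, 0, 0, 0, 30], [0, 0.017, -0.42, 0, 0, 0, 30], [0, 0.017, -0.42, 0, 0, 0, 30], [0, 0.017, -0.46, 0, 0, 0, 30], [0, 0.017, -0.5, 0, 0, 0, 30], [0, 0.017, -0.54, 0, 0, 0, 30], [0, 0.017, -0.56, 0, 0, 0, 30], [0, 0.017, -0.56, 0, 0, 0, 30]]]}}

```text
clock: 6.25
tool_pos: [444.5, 236.6, 53.1]
eef_rot: [0.998, 0.07, -0.002, -0.001]
contact_force: [1.0, 0.3, -2.5]
grip_width: 0.534
```

Free descent to z=53. Continue gently.

Request:
{"name": "send_rows", "arguments": {"moves": [[[0, 0, -0.012, 0, 0, 0, 30], [0, 0, -0.024, 0, 0, 0, 30], [0, 0, -0.03, 0, 0, 0, 30], [0, 0, -0.036, 0, 0, 0, 30], [0, 0, -0.036, 0, 0, 0, 30]]]}}

```text
clock: 6.67
tool_pos: [444.6, 236.7, 44.4]
eef_rot: [0.998, 0.07, -0.002, -0.001]
contact_force: [0.2, -1.3, -3.3]
grip_width: 0.529
```

Request:
{"name": "send_rows", "arguments": {"moves": [[[0, 0, -0.004, 0, 0, 0, 30], [0, 0, -0.008, 0, 0, 0, 30], [0, 0, -0.012, 0, 0, 0, 30], [0, 0, -0.012, 0, 0, 0, 30]]]}}

```text
clock: 7.0
tool_pos: [444.5, 237.0, 42.8]
eef_rot: [0.998, 0.071, -0.001, -0.002]
contact_force: [-7.9, -1.4, 35.3]
grip_width: 0.535
```

Request:
{"name": "send_rows", "arguments": {"moves": [[[0, 0, 0.006, 0, 0, 0, 62], [0, 0, 0.006, 0, 0, 0, 62], [0, 0, 0.006, 0, 0, 0, 62], [0, 0, 0.006, 0, 0, 0, 62], [0, 0, 0.1, 0, 0, 0, 62], [0, 0, 0.25, 0, 0, 0, 62], [0, 0, 0.4, 0, 0, 0, 62], [0, 0, 0.55, 0, 0, 0, 62], [0, 0, 0.55, 0, 0, 0, 62]]]}}

```text
clock: 7.75
tool_pos: [446.2, 237.7, 184.6]
eef_rot: [0.998, 0.07, 0.002, -0.003]
contact_force: [0.4, 0.6, 0.5]
grip_width: 0.726
```

```bash
python3 snap.py wrist w3
```

```text
7.8 [445.65940571 237.22328466 181.81129128] [ 9.97530006e-01  7.01907725e-02  5.43267443e-04 -2.61660234e-03] [-0.44  0.68 -0.2   1.8   0.19  0.68 -0.6 ] [ 0.4 -0.4 -1.3] 0.728482000322829
```

View pics/w3.png

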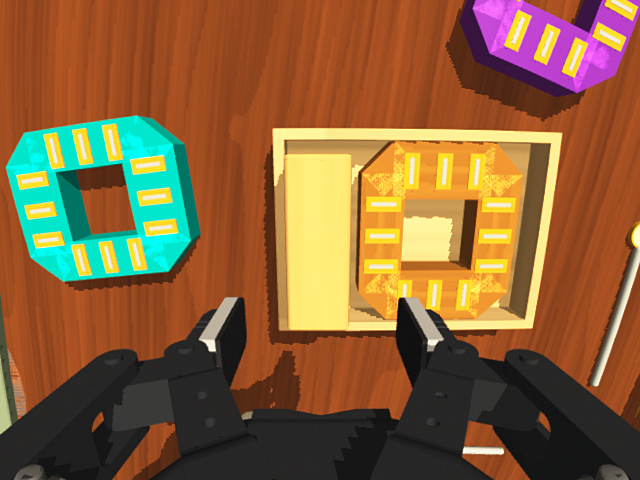

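Wrist view: thick block seated upright at tray's -x end (287–350, 155–330), pan to its right with hole (403–478, 199–262), gap at +x.

Run:
```python
from h import *
from workcell import r
s=pickle.load(open("w3.pkl","rb"));q=r.read_state()
L=np.array([[-113,84,38],[113,84,38],[113,-84,38],[-113,-84,38]]);u=np.array([[274,129],[561,133],[533,328],[274,330]])
f=least_squares(lambda p:(proj(s,pose2(p,L))-u).ravel(),[523,246,.14]);print("tray",f.x,f.fun.round(1))
t=f.x;loc=lambda p,z:R.from_euler("z",-t[2]).apply(plane(s,p,z)-[t[0],t[1],0]).round(1)
print("hole",loc([[403,199],[478,199],[474,262],[403,262]],36));print("block top",loc([[286,155],[350,155],[348,330],[287,330]],78))
c=R.from_euler("z",.14).apply([18,0,0])+[522.5,246.5,0]
print(c,cmd(q["tool_pos"],q["eef_rot"],[c[0],c[1],80],toolR(.1395,0)))
```

```text
tray [5.21443740e+02 2.47615485e+02 1.36550760e-01] [-2.6 -1.5  1.4  0.  -1.6  1.2  3.1  0.7]
hole [[-10.3  30.3  36. ]
 [ 50.5  30.9  36. ]
 [ 53.1 -21.9  36. ]
 [ -7.1 -22.   36. ]]
block top [[ -98.7   64.1   78. ]
 [ -56.7   64.3   78. ]
 [ -55.   -62.3   78. ]
 [-100.5  -62.5   78. ]]
[540.32388793 249.01177606   0.        ] (array([ 0.3787,  0.0472, -0.4072]), array([-0.0034,  0.0005, -0.0006]))
```

Request:
{"name": "send_rows", "arguments": {"moves": [[[0.13, 0.017, 0, -0.003, 0, 0, 0], [0.26, 0.034, 0, -0.003, 0, 0, 0], [0.386, 0.048, -0.15, -0.003, 0, 0, 0], [0.386, 0.048, -0.3, -0.003, 0, 0, 0], [0.386, 0.048, -0.407, -0.003, 0, 0, 0], [0.386, 0.048, -0.407, -0.003, 0, 0, 0], [0.386, 0.048, -0.407, -0.003, 0, 0, 0], [0.386, 0.048, -0.48, -0.003, 0, 0, 0], [0.386, 0.048, -0.56, -0.003, 0, 0, 0], [0.386, 0.048, -0.63, -0.003, 0, 0, 0], [0.386, 0.048, -0.63, -0.003, 0, 0, 0]]]}}

```text
clock: 8.72
tool_pos: [540.6, 248.7, 21.1]
eef_rot: [0.998, 0.071, -0.002, 0.001]
contact_force: [0.9, 0.3, -0.7]
grip_width: -0.003
```

Request:
{"name": "send_rows", "arguments": {"moves": [[[-0.02, -0.003, 0, 0, 0, 0, 0], [-0.03, -0.004, 0, 0, 0, 0, 0], [-0.04, -0.006, 0, 0, 0, 0, 0], [-0.05, -0.007, 0, 0, 0, 0, 0], [-0.06, -0.008, 0, 0, 0, 0, 0], [-0.06, -0.008, 0, 0, 0, 0, 0]]]}}

```text
clock: 9.22
tool_pos: [526.1, 246.9, 22.2]
eef_rot: [0.998, 0.07, -0.001, 0.001]
contact_force: [0.4, -0.1, -0.2]
grip_width: -0.0
```

Request:
{"name": "send_rows", "arguments": {"moves": [[[-0.01, -0.0014, 0, 0, 0, 0, 0], [-0.02, -0.003, 0, 0, 0, 0, 0], [-0.03, -0.004, 0, 0, 0, 0, 0], [-0.03, -0.004, 0, 0, 0, 0, 0]]]}}

```text
clock: 9.55
tool_pos: [518.8, 245.9, 21.9]
eef_rot: [0.998, 0.07, -0.001, 0.001]
contact_force: [3.0, 0.5, 2.5]
grip_width: -0.001
```

Request:
{"name": "send_rows", "arguments": {"moves": [[[-0.01, -0.0014, 0, 0, 0, 0, 0], [-0.02, -0.003, 0, 0, 0, 0, 0], [-0.03, -0.004, 0, 0, 0, 0, 0], [-0.03, -0.004, 0, 0, 0, 0, 0]]]}}

```text
clock: 9.88
tool_pos: [512.1, 245.1, 21.9]
eef_rot: [0.998, 0.07, -0.001, 0.0]
contact_force: [7.2, 2.6, 1.2]
grip_width: -0.0
```

Request:
{"name": "send_rows", "arguments": {"moves": [[[-0.004, -0.0006, 0, 0, 0, 0, 0], [-0.008, -0.0012, 0, 0, 0, 0, 0], [-0.012, -0.0017, 0, 0, 0, 0, 0], [-0.012, -0.0017, 0, 0, 0, 0, 0]]]}}

```text
clock: 10.22
tool_pos: [511.7, 245.1, 22.2]
eef_rot: [0.998, 0.07, 0.002, -0.0]
contact_force: [23.8, 4.7, -5.6]
grip_width: 0.001
```

Request:
{"name": "send_rows", "arguments": {"moves": [[[0.03, 0.004, 0, 0, 0, 0, 0], [0.04, 0.006, 0, 0, 0, 0, 0], [0.04, 0.006, 0.1, 0, 0, 0, 0], [0.04, 0.006, 0.25, 0, 0, 0, 0], [0.04, -0.05, 0.4, 0, 0, 0, 0], [0.04, -0.1, 0.55, 0, 0, 0, 0], [0.04, -0.12, 0.7, 0, 0, 0, 0], [0.04, -0.12, 0.7, 0, 0, 0, 40], [0.04, -0.12, 0.7, 0, 0, 0, 50]]]}}

```text
clock: 10.97
tool_pos: [518.3, 214.2, 198.0]
eef_rot: [0.998, 0.07, -0.001, 0.0]
contact_force: [-0.6, 0.9, -1.1]
grip_width: 0.273
```

```bash
python3 snap.py wrist w4
python3 - <<'E'
import cv2
i=cv2.imread("pics/w4.png");cv2.imwrite("pics/w4c.png",cv2.resize(i[60:360,120:520],None,fx=2,fy=2,interpolation=cv2.INTER_CUBIC))
E
```

```text
11.0167 [517.7038405  214.21493935 196.50879717] [ 9.97517478e-01  7.03825914e-02 -2.10053391e-03  8.71673144e-04] [-0.34  0.73 -0.22  1.58  0.19  0.85 -0.49] [ 0.3 -0.2 -0.7] 0.36510020522047526
```

View pics/w4c.png

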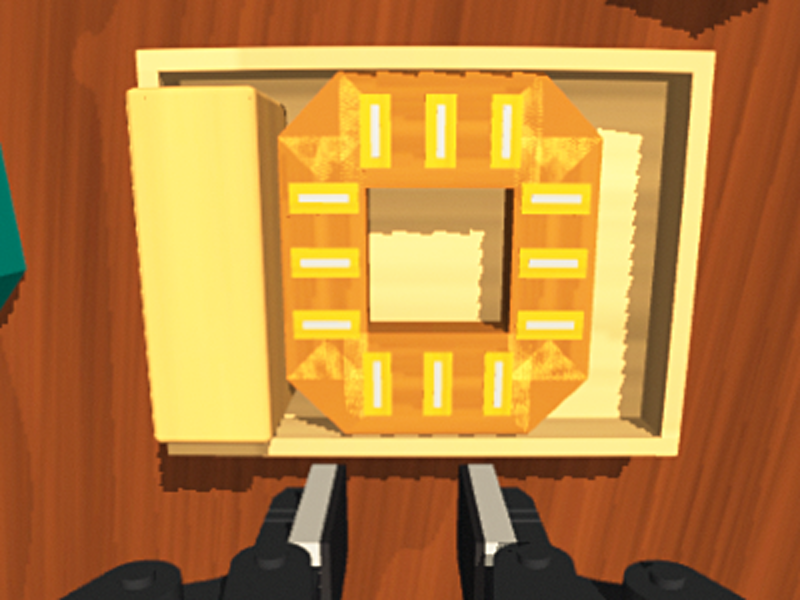

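Pan now hard against the thick block; gap lies between pan edge (602,140)-(588,380) and end-wall inner rim (692,73)-(664,437) in the crop.

Run:
```python
from h import *
s=pickle.load(open("w4.pkl","rb"))
c=lambda a:np.array(a)/2+[120,60]
L=np.array([[-113,84,38],[113,84,38],[113,-84,38],[105,76,38],[105,-76,38]]);u=c([[138,50],[715,50],[678,455],[692,73],[664,437]])
f=least_squares(lambda p:(proj(s,pose2(p,L))-u).ravel(),[523,246,.14]);print("tray",f.x,f.fun.round(1))
w=plane(s,c([[692,73],[664,437]]),38);e=plane(s,c([[602,140],[588,380],[280,140],[287,375]]),36)
for yaw,o in((.1385,[522,247,0]),(f.x[2],[f.x[0],f.x[1],0])):
    loc=lambda p:R.from_euler("z",-yaw).apply(p-o).round(1);print("wall",loc(w),"pan",loc(e))
d=w[0]-w[1];print("wall yaw",np.arctan2(-d[0],d[1]),"world",w,e)
```

```text
tray [5.22706533e+02 2.47484916e+02 1.43401177e-01] [-1.9  0.2  0.7 -0.   0.4  0.5  1.4 -1.  -0.6  1. ]
wall [[104.3  76.1  38. ]
 [106.6 -74.2  38. ]] pan [[ 70.8  50.2  36. ]
 [ 71.5 -48.9  36. ]
 [-57.1  49.6  36. ]
 [-57.7 -47.   36. ]]
wall [[103.9  75.2  38. ]
 [105.4 -75.1  38. ]] pan [[ 70.3  49.4  36. ]
 [ 70.5 -49.6  36. ]
 [-57.6  49.5  36. ]
 [-58.7 -47.1  36. ]]
wall yaw 0.15330935571036117 world [[614.83274485 336.7594855   38.        ]
 [637.77913534 188.26018104  38.        ]] [[585.18133021 306.46321957  36.        ]
 [599.56002745 208.48347393  36.        ]
 [458.60176174 288.19838572  36.        ]
 [471.30534168 192.45928561  36.        ]]
```

Run:
```python
from h import *
from workcell import r
s=r.read_state();top=np.array([561,-266.2,119.9]);zb=np.array([.027,-.4993,.866])
for dep in(-75,35): print((top-zb*dep).round(1),cmd(s["tool_pos"],s["eef_rot"],top-zb*dep,toolR(.056,30)))
```

```text
[ 563.  -303.6  184.9] (array([ 0.1813, -2.0714, -0.0466]), array([ 0.333 ,  0.0302, -0.0535]))
[ 560.1 -248.7   89.6] (array([ 0.1694, -1.8518, -0.4277]), array([ 0.333 ,  0.0302, -0.0535]))
```

Request:
{"name": "send_rows", "arguments": {"moves": [[[0, -0.15, 0.1, 0.08, 0.008, -0.013, 50], [0, -0.3, 0.15, 0.16, 0.015, -0.027, 50], [0, -0.45, 0.15, 0.24, 0.022, -0.04, 50], [0, -0.6, 0.15, 0.333, 0.03, -0.0535, 50], [0, -0.75, 0.15, 0.333, 0.03, -0.0535, 50], [0, -0.9, 0.15, 0.333, 0.03, -0.0535, 50], [0, -1, 0.15, 0.333, 0.03, -0.0535, 50], [0, -1, 0.15, 0.333, 0.03, -0.0535, 50]]]}}

```text
clock: 11.68
tool_pos: [517.3, 8.3, 229.8]
eef_rot: [0.965, 0.027, -0.008, -0.262]
contact_force: [0.4, -0.1, -0.1]
grip_width: 0.587
```

Request:
{"name": "send_rows", "arguments": {"moves": [[[0.05, -0.15, 0, 0, 0, 0, 50], [0.1, -0.3, 0, 0, 0, 0, 50], [0.15, -0.45, 0, 0, 0, 0, 50], [0.18, -0.6, 0, 0, 0, 0, 50], [0.18, -0.75, 0, 0, 0, 0, 50], [0.18, -0.9, 0, 0, 0, 0, 50], [0.18, -1, 0, 0, 0, 0, 50], [0.18, -1, 0, 0, 0, 0, 50], [0.18, -1, 0, 0, 0, 0, 50]]]}}

```text
clock: 12.43
tool_pos: [562.9, -241.9, 229.0]
eef_rot: [0.965, 0.026, -0.008, -0.26]
contact_force: [0.7, 0.0, -0.0]
grip_width: 0.582
```

```bash
python3 snap.py wrist w5
python3 - <<'E'
from h import *
from workcell import r
s=r.read_state();top=np.array([561,-266.2,119.9]);zb=np.array([.027,-.4993,.866])
for dep in(-60,35): print((top-zb*dep).round(1),cmd(s["tool_pos"],s["eef_rot"],top-zb*dep,toolR(.056,30)))
E
```

```text
12.4833 [ 563.10788057 -240.75839449  229.62557875] [ 0.9652716   0.02699472 -0.00797615 -0.25972756] [ 0.75  1.   -0.57  1.   -0.    1.46  0.42] [-0.2  0.8  0.4] 0.5816046491464363
[ 562.6 -296.2  171.9] (array([-0.002 , -0.2216, -0.2311]), array([-0.0013, -0.001 , -0.0002]))
[ 560.1 -248.7   89.6] (array([-0.0122, -0.0319, -0.5601]), array([-0.0013, -0.001 , -0.0002]))
```

View pics/w5.png

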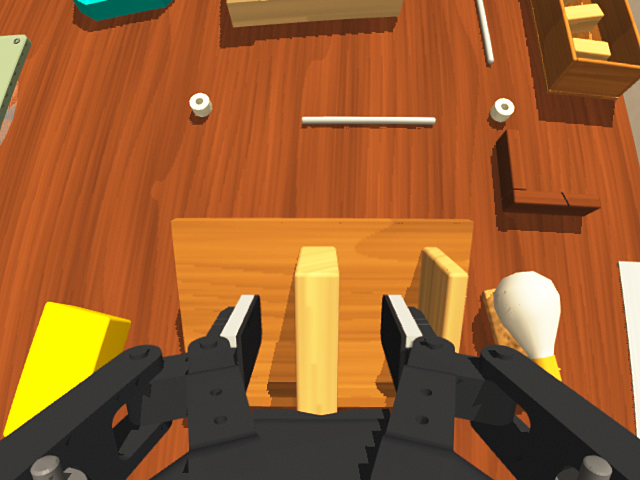

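Middle block undisturbed and centred between the fingers (297–338 px); the thin block is clear.

Request:
{"name": "send_rows", "arguments": {"moves": [[[-0.002, -0.11, -0.06, -0.001, -0.001, 0, 50], [-0.002, -0.222, -0.16, -0.001, -0.001, 0, 50], [-0.002, -0.222, -0.231, -0.001, -0.001, 0, 50], [-0.002, -0.222, -0.231, -0.001, -0.001, 0, 50], [-0.005, -0.16, -0.34, -0.001, -0.001, 0, 50], [-0.009, -0.1, -0.45, -0.001, -0.001, 0, 50], [-0.012, -0.032, -0.56, -0.001, -0.001, 0, 50], [-0.012, -0.032, -0.56, -0.001, -0.001, 0, 50], [-0.012, -0.032, -0.56, -0.001, -0.001, 0, 50]]]}}

```text
clock: 13.23
tool_pos: [560.5, -247.4, 91.6]
eef_rot: [0.965, 0.028, -0.007, -0.259]
contact_force: [0.4, -1.3, 1.3]
grip_width: 0.585
```

Request:
{"name": "send_rows", "arguments": {"moves": [[[0, 0, 0, 0, 0, 0, 15], [0, 0, 0, 0, 0, 0, 15], [0, 0, 0, 0, 0, 0, 15], [0, 0, 0, 0, 0, 0, 15], [0, 0, 0, 0, 0, 0, 15], [0, 0, 0, 0, 0, 0, 15]]], "newtons": 50}}

```text
clock: 13.73
tool_pos: [561.0, -250.0, 92.6]
eef_rot: [0.966, 0.027, -0.005, -0.258]
contact_force: [-0.1, -0.4, 8.7]
grip_width: 0.347
```

Request:
{"name": "send_rows", "arguments": {"moves": [[[0.003, -0.05, 0.09, 0, 0, 0, 15], [0.006, -0.1, 0.18, 0, 0, 0, 15], [0.009, -0.16, 0.28, 0, 0, 0, 15], [0.012, -0.2, 0.36, 0, 0, 0, 15], [0.012, -0.2, 0.45, 0, 0, 0, 15], [0.012, -0.2, 0.45, 0, 0, 0, 15]]]}}

```text
clock: 14.23
tool_pos: [564.4, -300.7, 208.2]
eef_rot: [0.966, 0.027, -0.004, -0.257]
contact_force: [1.0, -0.4, -0.5]
grip_width: 0.34
```

Run:
```python
from h import *
from workcell import r
s=r.read_state();print(s["tool_pos"],s["contact_force"],s["grip_width"])
print(cmd(s["tool_pos"],s["eef_rot"],[609.5,259.8,190],toolR(.142,0)))
```

```text
[ 564.37331359 -300.66020729  208.1695722 ] [ 1.01536395 -0.38186875 -0.45781839] 0.34040384781211713
(array([ 0.1805,  2.2418, -0.0727]), array([-0.3293, -0.0279,  0.0535]))
```

Request:
{"name": "send_rows", "arguments": {"moves": [[[0, 0.1, 0, -0.08, -0.007, 0.013, 15], [0, 0.25, 0, -0.16, -0.014, 0.027, 15], [0, 0.4, 0, -0.24, -0.021, 0.04, 15], [0, 0.55, 0, -0.329, -0.028, 0.0535, 15], [0, 0.7, 0, -0.329, -0.028, 0.0535, 15], [0, 0.85, 0, -0.329, -0.028, 0.0535, 15], [0, 1, 0, -0.329, -0.028, 0.0535, 15], [0, 1, 0, -0.329, -0.028, 0.0535, 15], [0, 1, 0, -0.329, -0.028, 0.0535, 15]]]}}

```text
clock: 14.98
tool_pos: [563.4, -45.5, 204.2]
eef_rot: [0.997, 0.073, -0.002, -0.002]
contact_force: [0.4, -0.1, -1.4]
grip_width: 0.341
```

Request:
{"name": "send_rows", "arguments": {"moves": [[[0.02, 0.13, 0, 0, 0, 0, 15], [0.04, 0.28, 0, 0, 0, 0, 15], [0.07, 0.43, 0, 0, 0, 0, 15], [0.1, 0.58, 0, 0, 0, 0, 15], [0.13, 0.73, 0, 0, 0, 0, 15], [0.16, 0.88, 0, 0, 0, 0, 15], [0.18, 1, 0, 0, 0, 0, 15], [0.18, 1, 0, 0, 0, 0, 15], [0.18, 1, 0, 0, 0, 0, 15]]]}}

```text
clock: 15.73
tool_pos: [608.3, 201.1, 203.2]
eef_rot: [0.997, 0.071, -0.003, -0.002]
contact_force: [0.2, -1.4, -1.3]
grip_width: 0.342
```

Request:
{"name": "send_rows", "arguments": {"moves": [[[0, 0.12, 0, 0, 0, 0, 15], [0, 0.24, -0.1, 0, 0, 0, 15], [0, 0.24, -0.2, 0, 0, 0, 15], [0, 0.24, -0.3, 0, 0, 0, 15], [0, 0.24, -0.36, 0, 0, 0, 15], [0, 0.24, -0.36, 0, 0, 0, 15], [0, 0.24, -0.36, 0, 0, 0, 15]]]}}

```text
clock: 16.32
tool_pos: [608.8, 258.9, 113.8]
eef_rot: [0.998, 0.07, -0.003, -0.001]
contact_force: [-0.2, -0.2, -0.8]
grip_width: 0.341
```

```bash
python3 snap.py wrist w6
python3 - <<'E'
from h import *
import cv2
from workcell import r
s=r.read_state()
print(cmd(s["tool_pos"],s["eef_rot"],[609.5,259.8,70],toolR(.142,0)))
i=cv2.imread("pics/w6.png");cv2.imwrite("pics/w6c.png",cv2.resize(i[60:360,120:520],None,fx=2,fy=2,interpolation=cv2.INTER_CUBIC))
E
```

```text
16.3667 [609.11227181 259.37207588 114.74419181] [ 0.99756342  0.06971514 -0.00209796 -0.0016175 ] [-0.34  0.99 -0.27  1.25  0.27  0.94 -0.51] [ 0.2 -0.4 -0.2] 0.3395185631021367
(array([ 0.0016,  0.0017, -0.179 ]), array([-0.0019, -0.0028,  0.0016]))
```

View pics/w6c.png

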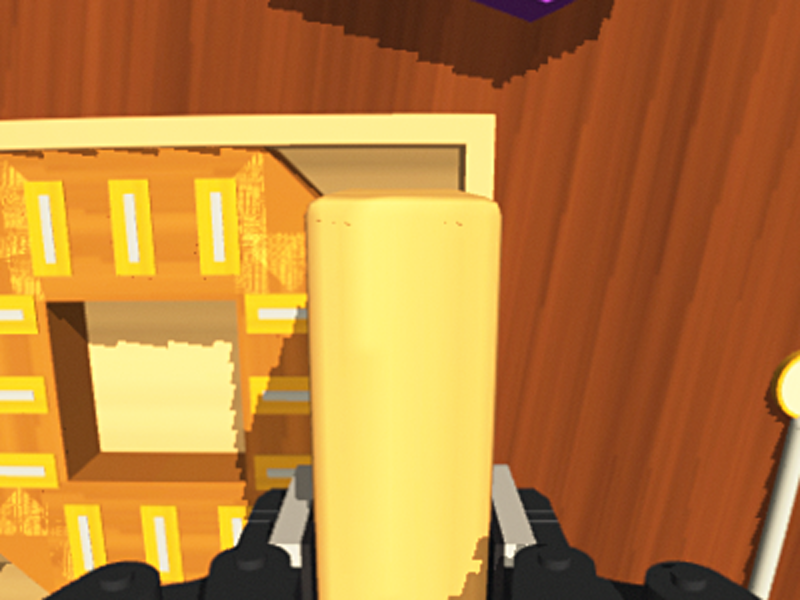

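Run:
```python
from h import *
s=pickle.load(open("w6.pkl","rb"));c=lambda a:np.array(a)/2+[120,60]
loc=lambda p:R.from_euler("z",-.142).apply(p-[522.6,247.4,0]).round(1)
print("wall in, out corner, hole",loc(plane(s,c([[466,146],[495,114]]),38)),loc(plane(s,c([[238,300],[246,450],[48,300]]),36)))
b=plane(s,c([[308,203],[500,203]]),147.7);print("block",loc(b),b.mean(0),np.arctan2(*(b[1]-b[0])[[1,0]]))
b=plane(s,c([[312,400],[495,400]]),147.7);print("block mid",loc(b),loc(b.mean(0)))
```

```text
wall in, out corner, hole [[104.9  75.2  38. ]
 [113.   84.   38. ]] [[ 37.1  30.9  36. ]
 [ 36.7 -17.4  36. ]
 [-22.   31.3  36. ]]
block [[ 73.9  62.7 147.7]
 [101.3  62.6 147.7]] [600.4400916  321.81805177 147.7       ] 0.14004217343929506
block mid [[ 73.5  33.3 147.7]
 [101.4  33.3 147.7]] [ 87.5  33.3 147.7]
```

Block at 87.5, wall at 104.9, pan edge near 71.5–72: well centred. Descending.

Request:
{"name": "send_rows", "arguments": {"moves": [[[0.004, 0.002, -0.07, 0, 0, 0, 15], [0.004, 0.002, -0.13, 0, 0, 0, 15], [0.004, 0.002, -0.15, 0, 0, 0, 15], [0.004, 0.002, -0.165, 0, 0, 0, 15], [0.004, 0.002, -0.18, 0, 0, 0, 15], [0.004, 0.002, -0.19, 0, 0, 0, 15], [0.004, 0.002, -0.2, 0, 0, 0, 15], [0.004, 0.002, -0.2, 0, 0, 0, 15]]]}}

```text
clock: 17.03
tool_pos: [609.4, 260.8, 63.7]
eef_rot: [0.998, 0.07, -0.003, -0.002]
contact_force: [0.2, -0.9, -1.7]
grip_width: 0.343
```

Bottom is now ~11 mm below rim, free.

Request:
{"name": "send_rows", "arguments": {"moves": [[[0, 0, -0.016, 0, 0, 0, 15], [0, 0, -0.032, 0, 0, 0, 15], [0, 0, -0.048, 0, 0, 0, 15], [0, 0, -0.06, 0, 0, 0, 15], [0, 0, -0.068, 0, 0, 0, 15], [0, 0, -0.068, 0, 0, 0, 15]]]}}

```text
clock: 17.53
tool_pos: [609.2, 260.9, 46.2]
eef_rot: [0.998, 0.07, -0.003, -0.002]
contact_force: [-0.2, 0.4, -1.1]
grip_width: 0.344
```

Request:
{"name": "send_rows", "arguments": {"moves": [[[0, 0, -0.004, 0, 0, 0, 15], [0, 0, -0.008, 0, 0, 0, 15], [0, 0, -0.012, 0, 0, 0, 15], [0, 0, -0.012, 0, 0, 0, 15]]]}}

```text
clock: 17.87
tool_pos: [609.4, 261.3, 45.5]
eef_rot: [0.998, 0.07, -0.002, -0.002]
contact_force: [-10.4, -3.7, 29.2]
grip_width: 0.341
```

Request:
{"name": "send_rows", "arguments": {"moves": [[[0, 0, 0.004, 0, 0, 0, 48], [0, 0, 0.004, 0, 0, 0, 48], [0, 0, 0.004, 0, 0, 0, 48], [0, 0, 0.004, 0, 0, 0, 48], [0, 0, 0.1, 0, 0, 0, 48], [0, 0, 0.25, 0, 0, 0, 48], [-0.1, -0.1, 0.4, 0, 0, 0, 48], [-0.2, -0.2, 0.6, 0, 0, 0, 48], [-0.3, -0.3, 0.7, 0, 0, 0, 48], [-0.34, -0.35, 0.75, 0, 0, 0, 48], [-0.34, -0.35, 0.75, 0, 0, 0, 48]]]}}

```text
clock: 18.78
tool_pos: [523.3, 170.5, 235.2]
eef_rot: [0.998, 0.069, -0.001, -0.001]
contact_force: [1.2, 0.8, 2.0]
grip_width: 0.561
```

```bash
python3 snap.py wrist w7;python3 snap.py scene sc7
python3 - <<'E'
import cv2,numpy as np
i=cv2.imread("pics/w7.png");s=cv2.imread("pics/sc7.png")
c=np.zeros((600,800,3),np.uint8)
c[:300,:400]=i[:300,120:520];c[:600,400:]=cv2.resize(s[165:415,185:352] if 0 else s[165:265,300:425],(400,320))[:,:400].__class__ and 0
c[:320,400:]=cv2.resize(s[165:265,300:425],(400,320));c[320:600,400:]=cv2.resize(s[250:390,190:390],(400,280))
cv2.imwrite("pics/f.png",c)
E
```

```text
18.8333 [523.87482781 171.16081276 234.54012434] [ 9.97589648e-01  6.93711272e-02 -6.99267931e-04 -1.43259372e-03] [-0.21  0.68 -0.31  1.56  0.24  0.94 -0.46] [ 0.3 -2.2  1.2] 0.5603248541075707
18.8833 [524.55506454 172.49725886 232.75716605] [ 0.99756439  0.06971955 -0.00131771 -0.00165254] [-0.21  0.68 -0.31  1.56  0.24  0.94 -0.46] [-0.3 -0.3 -0.8] 0.5646195487457719
```

View pics/f.png

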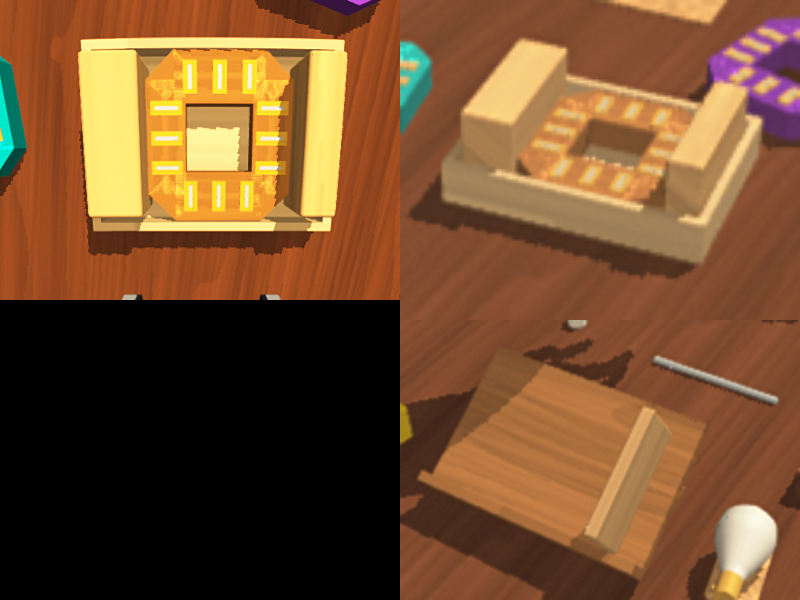

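Final view: both blocks stand upright at the two tray ends with the pan flat between them. The thin block is still on the rack. The seating heights work out to tops at about 77 mm for both blocks, against 78 mm expected.

```bash
python3 -c "
from workcell import r
print(r.finish_job())"
```

```text
the job is handed in; nothing more can be done
None
```

The pan is packed and the job is handed in at about 19 s of the 72 s allowed; the hand-in gave no verdict. I stood the thick block in the tray's -x end, then slid the pan against it with closed fingertips dipped in its opening. The middle block then went into the remaining gap at the +x end.

**Seating:** both blocks met the floor at a wrist force of about 30–35 N. Their tops work out at about 77 mm, against 78 mm expected, which is within the calibration error. The last pictures show both upright with the pan flat between them.

**Rest of the bench:** the thin block is still on the rack. The parts of the bench in the last pictures (rod, bulb, look-alikes) looked undisturbed. I did not check the mirror, frame corner and bushes in the final views. The gripper was clear of everything at hand-in.

**Disagreements:** separate fits of the tray position differed by up to about 2 mm, and I used a rounded value near the last fit. While the middle block was being pressed down there was a sideways force of about 10 N, probably it brushing the end wall, but it still reached its expected depth. No check failed.

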